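# Unlatch the spirometer flow head from its ball dock and hold it up for the patient

## Robot

A 7-joint arm with a two-finger parallel gripper is mounted at the origin on the work surface. World frame = base frame: x ahead of the robot, y to its left, z up, the work surface at z = 0. Lengths are in m, angles in rad, forces in N, time in s.
With the tool pointing down it reaches from about 0.4 to 0.85 m from the base axis. Payload 4.5 kg.
Tool frame: the origin (TCP) lies midway between the tips of the shut fingers; the grasp point (between the pads) lies 19 mm behind it; y points along the fingers, z is the direction in which the jaws open and shut, and the axes are right-handed (so a half turn about y gives the same grasp; the last joint's range is limited). The gripper opens to 88 mm and grips with 3 to 60 N. Pads are 18 mm wide; open, the fingers measure 123 mm over their backs; the gripper's body (75 mm by 187 mm) begins 45 mm behind the grasp point.
Start: joints at [1.265, 0.689, -0.195, 1.565, 0.157, 0.902, -0.215], TCP at [0.208, -0.589, 0.239] pointing down, gripper open.
Joint ranges: [-3.01, 3.01], [-0.46, 2.08], [-1.47, 1.51], [0.13, 2.56], [-1, 4.14], [0.04, 2.09], [-2.66, 2.66]. Speed limits (rad/s): [2.57, 2.57, 3.14, 3.14, 3.14, 3.14, 3.14].

## Interface

Orientations are given as a unit quaternion [x, y, z, w].
In Python, from plant import r, snapshot, get_calibration, job, boxes_of gives the robot as it stands. The module is installed in compiled form; this text tells all that it offers.
- The arm moves only by the shell command python3 -m handwheel 'ROWS' [OPENING] [FORCE]. ROWS is JSON, a list that holds one entry, the list of rows, each a list of 6 numbers: the shift along the tool's x, y, z as a fraction of full scale, then the turn, a rotation vector about the tool's x, y, z as a fraction of full scale. In form: [[[x, y, z, wx, wy, wz], ...]]. A call has 1 to 12 rows; each row is the pose to reach, as a shift and turn from the pose commanded when the call began, along the tool's axes at that moment, turning the shorter way round; what a row does not reach only later rows make up. Full scale, the value 1, is 100 cm for a shift and 180 degrees for a turn. A row lasts 1/12 s, in which the tool goes at most 41.7 mm and 7.16 degrees, less where a joint would pass 70% of its speed; a pose out of reach is approached as far as the arm can. A call with a number of a shift or a turn outside -1 to 1 is refused whole. A call with a gripper value outside its range is refused whole. OPENING is the opening, from -1 (shut) to 1 (fully open), set as the call begins (- or left out, the last holds). The fingers move at their own pace and stop on an object; FORCE is the grip in N (left out, the last holds). Time passes only in rows, so rows that repeat a pose let the fingers close. It gives the time, the measured TCP pose, the force and the opening at its end, in the units of the state.
- r.get_state(): the state, without advancing time (a new reading comes with each control period).
- snapshot(name): name is "scene" or "side" or "wrist"; returns the picture (384x512x3 uint8, red, green, blue); there is no depth.
- get_calibration(name): a dict with "fx", "fy", "cx", "cy" (pixels), "T" (4x4, takes a point from camera to world coordinates). Camera axes: x right, y down, z forward; pixel columns grow to the right and rows downward; lengths in m; the calibration is good to about 2 mm. A picture is of the moment at which its call begins: read the wrist's pose just before it. get_calibration takes no time and is no camera call; for the wrist camera it gives the pose at the moment of the call.
- job.finish_job(): hands the job in, once; it reports no verdict.
Trained networks look in the newest picture that a camera, given by its name, has taken for a name from the list of things; names that differ only in an ending like _2 or _b are one class to them, and where a whole thing is asked for, a point or a joint stands for the part that bears it (a point fixed in the world has none). Each returns a list of dicts, best first, with "confidence" (0 to 1); they miss things now and then, are a little off and sometimes report something else, mostly with a low value. They report only what shows in the picture. A call takes as long as a camera call. They do not tell look-alikes from the thing itself.
- boxes_of(thing, camera): "bbox" ([left, top, right, bottom] in pixels, round what is visible of it).
The state is a dict: "clock": time; "q": joint angles; "qd": joint speeds; "joint_torque": joint torques, N m; "tool_pos": TCP position; "eef_rot": TCP orientation; "contact_force": force on the tool from outside, world axes, zero at the start; "moment": the same for the moment, N m; "opening": opening from 0.0 (shut) to 1.0 (fully open).
Only numpy, scipy, OpenCV 4.12 (cv2) and the standard library are available. Lean on these libraries where they do the work, as an engineer would, in place of code of your own. Each camera call takes 0.05 s, during which the arm holds its last target. There are 200 camera calls.

## Task

Present the spirometer's flow head to the patient: take it by the blue fin of its latch, pull the latch all the way sideways against its spring while the head still sits on the ball, then lift the head straight up off its dock. Finish while holding it, level and still, at least 12 cm higher than it sat and above its dock: do not put it down or let go. Leave the other things on the table where they are and do not drop the head on the table.

Things in the scene. Friction and masses are not known exactly. Their poses are not given: they have to be found in the camera images.
- dock: Grey dock fixed to the table, base 170 x 100 x 14 mm (x -120 to +50 mm). Origin on the table right under its steel ball; x towards the parked head's mouthpiece, y to the side the latch is pulled to, z up. Ball 28 mm across, flat underneath, on a thin neck, centre 62 mm up. At x = -85 mm an open-topped fork (top 70 mm up, slot 17 mm wide) keeps the head's tongue.
- ball (a point): Centre of the dock's ball, 62 mm above the table.
- flow_head: Loose white flow head, about 0.33 kg with latch. Origin: centre of its ball socket; parked, this is the ball's centre, axes as the dock's. Coupler block 44 x 44 mm, z -12 to +20 mm, open below; tongue 14 mm wide, z -14 to +12 mm, back to x = -120 mm, lying in the fork; tube, flange and green mouthpiece 29 to 50 mm across, to x = +112 mm. Centre of mass within 10 mm of the origin in x and y.
- socket (a point): Centre of the head's ball socket (same point as the head's origin).
- latch_fin (a point): Middle of the latch's upright blue grip fin, 51 mm above the socket's centre. Fin: 26 mm along the head's x, 14 mm along its y (pinch across these, from above), z 29 to 72 mm over the socket's centre. It stands on a blue bridge over the coupler (y -12 to +32 mm), which turns down as a blue strip on the +y side to a steel plate under the ball. The fin moves with the latch.
- latch (a joint): Latch travel along the head's +y (towards the blue strip), m: 0 closed, 0.016 at the stop. Its spring pushes it shut, 1.5 N at 0 to 6.3 N at the stop. Below 0.006 it locks the head to the ball, over 0.009 it is free. If only the fin is held, the head shifts sideways and the latch shuts again as the socket leaves the ball (20 to 30 mm of lift): harmless, the fin still carries the head.
- clamp_red: Loose red limb clamp, 105 x 24 x 40 mm, beside the dock; not to be moved. Origin under its centre.
- clamp_yellow: Loose yellow limb clamp, 105 x 24 x 40 mm; not to be moved. Origin under its centre.
- bulb: Loose suction electrode, steel cup and blue ball, 36 mm wide, 60 mm high, standing beside the dock; not to be moved. Origin under its centre.
- spray: Loose white bottle with green band, 44 mm wide, 130 mm high; not to be moved. Origin under its centre.
- filter_box: Loose cardboard box, 110 x 80 x 45 mm; not to be moved. Origin under its centre.
- bowl: Loose steel bowl, 100 mm wide, 45 mm high; not to be moved. Origin under its centre.
Mind the look-alikes: they are no part of the job. What is shaped like the dock but purple or yellow is not meant.

How it is judged:
By the outcome, as a careful person would: the job done as asked, in the order asked, and still so for the second after the job is handed in, while the arm keeps its last pose, push and grip.
It also fails if it takes over 32 s, if anything falls off the work surface, if the arm or the gripper's body presses on something with over 40 N, if the wrist force passes 120 N, or if a joint passes its speed limit or range.

## Working session

There is one attempt and no reset: what is moved stays moved. The work goes in short steps, Python scripts to look and compute and a shell command to move; the robot and the scene stay as the last step left them, time stands still between calls to the robot, and variables do not carry over. Pictures are saved under pics/ and viewed, about 8 in all and at most 12, crops included, and the job is handed in when it is done.

```bash
mkdir -p pics; python3 - <<'E'
from plant import r,snapshot,get_calibration,boxes_of
import cv2,numpy as np
s=r.get_state();print(s['clock'],s['tool_pos'],s['eef_rot'],s['contact_force'],s['opening'])
ims=[]
for c in ['scene','side']:
    im=snapshot(c);ims.append(im);cv2.imwrite(f'pics/{c}0.png',cv2.cvtColor(im,cv2.COLOR_RGB2BGR))
    k=get_calibration(c);print(c,[round(k[a],1) for a in('fx','fy','cx','cy')],np.round(k['T'],3).tolist())
    for t in ['flow_head','latch_fin','dock']:
        print(t,[(np.round(b['bbox']).tolist(),round(b['confidence'],2)) for b in boxes_of(t,c)[:3]])
E
```

```text
0.0 [ 0.20803682 -0.588686    0.23791258] [-0.11971974  0.69755066 -0.69629859  0.11940914] [ 0.09236988 -0.84464897 -0.42530649] 0.9963639187277764
scene [392.8, 392.8, 259.9, 194.6] [[0.003, 0.595, -0.804, 1.56], [1.0, 0.013, 0.013, -0.02], [0.018, -0.804, -0.595, 0.82], [0.0, 0.0, 0.0, 1.0]]
flow_head [([295.0, 187.0, 307.0, 200.0], 0.36)]
latch_fin [([253.0, 169.0, 269.0, 195.0], 0.64)]
dock [([243.0, 172.0, 279.0, 212.0], 0.87), ([178.0, 199.0, 224.0, 247.0], 0.77), ([286.0, 208.0, 337.0, 252.0], 0.6)]
side [456.7, 456.7, 259.2, 192.5] [[-0.66, -0.413, 0.628, -0.32], [-0.751, 0.354, -0.557, 0.813], [0.008, -0.839, -0.544, 0.881], [0.0, 0.0, 0.0, 1.0]]
flow_head [([265.0, 192.0, 305.0, 237.0], 0.89), ([139.0, 242.0, 150.0, 275.0], 0.17)]
latch_fin [([275.0, 191.0, 289.0, 224.0], 0.65)]
dock [([263.0, 220.0, 319.0, 256.0], 0.9), ([190.0, 200.0, 230.0, 246.0], 0.88), ([308.0, 207.0, 338.0, 225.0], 0.73)]
```

View pics/scene0.png

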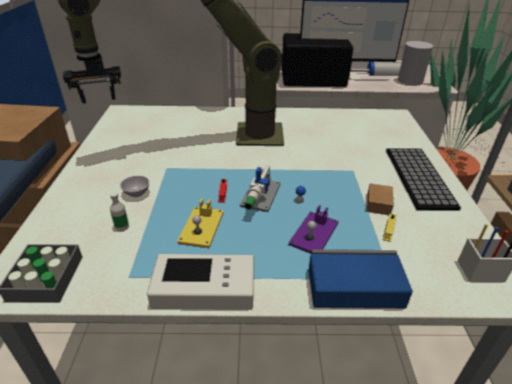

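View pics/side0.png

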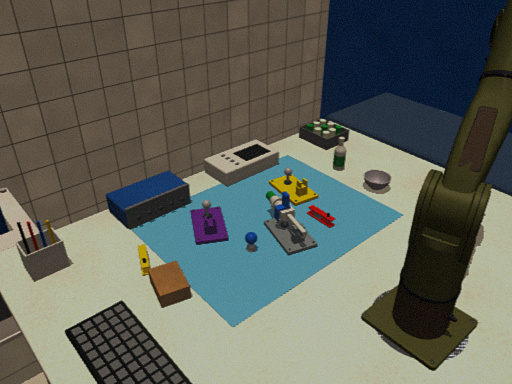

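The scene picture has the grey dock at about (262,190), with the mouthpiece pointing at the camera. The side picture has it at about (285,220). I'll zoom both into one picture and triangulate roughly.

```bash
cat > h.py <<'E'
from plant import r,snapshot,get_calibration,boxes_of
import cv2,numpy as np
from scipy.spatial.transform import Rotation as R
def ray(k,u,v):
    T=np.array(k['T']);d=T[:3,:3]@np.array([(u-k['cx'])/k['fx'],(v-k['cy'])/k['fy'],1]);return T[:3,3],d/np.linalg.norm(d)
def tri(rays):
    A=0;b=0
    for o,d in rays:
        P=np.eye(3)-np.outer(d,d);A=A+P;b=b+P@o
    x=np.linalg.solve(A,b);return x,[np.linalg.norm((np.eye(3)-np.outer(d,d))@(x-o)) for o,d in rays]
def proj(k,p):
    T=np.array(k['T']);c=T[:3,:3].T@(np.array(p)-T[:3,3]);return np.array([k['fx']*c[0]/c[2]+k['cx'],k['fy']*c[1]/c[2]+k['cy']])
def plane(k,u,v,z):
    o,d=ray(k,u,v);return o+d*(z-o[2])/d[2]
E
python3 - <<'E'
from h import *
a=cv2.imread('pics/scene0.png')[160:220,230:310];b=cv2.imread('pics/side0.png')[180:260,250:330]
cv2.imwrite('pics/z0.png',np.hstack([cv2.resize(a,(400*80//60*3//4,300),interpolation=3),cv2.resize(b,(400,400),interpolation=3)[:300]]) if 0 else np.vstack([cv2.resize(a,(400,300)),cv2.resize(b[:60],(400,300))]))
S=get_calibration('scene');D=get_calibration('side')
print(tri([ray(S,261,180),ray(D,282,206)]))
E
```

```text
(array([4.91419980e-01, 1.43173711e-04, 8.92129727e-02]), [np.float64(0.00047215409079054546), np.float64(0.00047215409079047265)])
```

View pics/z0.png

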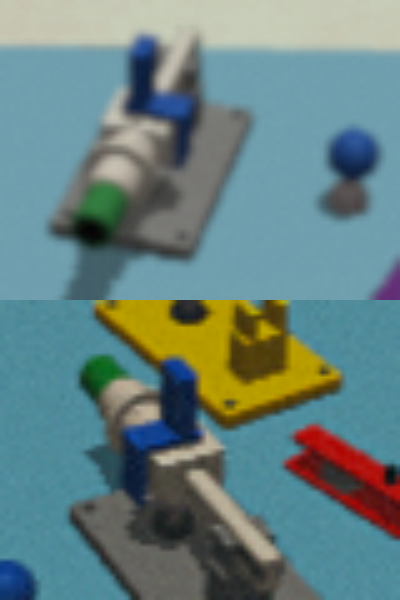

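The crops show the fin in scene px (259,167)–(259,180) and side px (286,192)–(286,207). The latch strip is on world +y and the mouthpiece points to +x, turned slightly to −y.

```bash
python3 - <<'E'
from h import *
S=get_calibration('scene');D=get_calibration('side')
t=tri([ray(S,258.8,169),ray(D,286,193.6)]);m=tri([ray(S,258.8,174),ray(D,286.2,200)]);print(t,m)
c=[plane(S,u,v,.014)[:2] for u,v in [(240.6,205.6),(268,211),(280,182)]];print(c)
a=c[1]-c[2];b=c[1]-c[0];print(np.hypot(*a),np.hypot(*b),np.degrees(np.arctan2(a[1],a[0])),np.degrees(np.arctan2(-b[0],b[1])))
yaw=np.arctan2(a[1],a[0])
ex=np.array([np.cos(yaw),np.sin(yaw)]);ey=np.array([-ex[1],ex[0]])
print('origin',c[1]-ex*.05-ey*.05, c[0]-ex*.05+ey*.05, c[2]+ex*.12-ey*.05)
s=r.get_state();print(R.from_quat(s['eef_rot']).as_matrix().round(3))
k=get_calibration('wrist');print(np.round(k['T'],3),k['fx'])
for n,cc in [('bulb',0),('clamp_red',0)]:
  print(n,[b['bbox'] for b in boxes_of(n,'scene')[:1]])
E
```

```text
(array([ 0.48782587, -0.00911648,  0.13103114]), [np.float64(0.0021575823935505653), np.float64(0.002157582393550542)]) (array([ 0.48503851, -0.00862644,  0.10964129]), [np.float64(0.0019768508869799175), np.float64(0.001976850886979975)])
[array([ 0.53397341, -0.06593134]), array([0.56070686, 0.02454178]), array([0.39313637, 0.07119965])]
0.17394490045132888 0.09434014696670051 -15.55918371502165 -16.46161962193347
origin [ 0.49912749 -0.01021423] [ 0.4992174  -0.00435197] [ 0.49532715 -0.00915608]
[[-0.943 -0.     0.333]
 [-0.333  0.    -0.943]
 [-0.    -1.    -0.   ]]
[[ 0.335 -0.9   -0.278  0.28 ]
 [-0.942 -0.32  -0.098 -0.564]
 [-0.001  0.295 -0.955  0.384]
 [ 0.     0.     0.     1.   ]] 333.4479468651917
bulb [[252.5, 163.9, 266.5, 196.5]]
clamp_red [[296.9, 188.0, 306.2, 202.7]]
```

Fin is at about (0.492,−0.009) with head yaw about −16°. Next I move to a hover over it with the jaws across head y and look with the wrist camera.

```bash
python3 -m handwheel '[[[-0.461,0,-0.452,0,0.197,0],[-0.461,0,-0.452,0,0.197,0],[-0.461,0,-0.452,0,0.197,0],[-0.461,0,-0.452,0,0.197,0],[-0.461,0,-0.452,0,0.197,0],[-0.461,0,-0.452,0,0.197,0],[-0.461,0,-0.452,0,0.197,0],[-0.461,0,-0.452,0,0.197,0],[-0.461,0,-0.452,0,0.197,0],[-0.461,0,-0.452,0,0.197,0],[-0.461,0,-0.452,0,0.197,0],[-0.461,0,-0.452,0,0.197,0]]]' 1 50
python3 - <<'E'
from h import *
s=r.get_state();M=R.from_quat(s['eef_rot']).as_matrix();d=np.array([.492,-.009,.22])-s['tool_pos'];print(s['clock'],s['q'].round(2) if hasattr(s['q'],'round') else s['q'],M.round(3).tolist(),'d tool',(M.T@d).round(4))
h=np.radians(-16);print('turn y deg',)
z=M[:,2];print('z angle',np.degrees(np.arctan2(z[1],z[0])))
E
```

```text
clock: 1.5
tool_pos: [0.4291, -0.1383, 0.239]
eef_rot: [-0.099, -0.7, 0.7, 0.098]
contact_force: [0.9, -0.4, 0.5]
opening: 1.001
1.5 [ 0.18  0.47  0.04  2.08 -0.03  0.6  -1.6 ] [[-0.961, 0.001, -0.275], [0.275, -0.0, -0.961], [-0.001, -1.0, -0.0]] d tool [-0.0249  0.0191 -0.1416]
turn y deg
z angle -105.9848454608543
```

```bash
python3 -m handwheel '[[[-0.025,0.019,-0.142,0,0,0],[-0.025,0.019,-0.142,0,0,0],[-0.025,0.019,-0.142,0,0,0],[-0.025,0.019,-0.142,0,0,0],[-0.025,0.019,-0.142,0,0,0],[-0.025,0.019,-0.142,0,0,0]]]'
python3 - <<'E'
from h import *
k=get_calibration('wrist');im=snapshot('wrist');np.save('k1.npy',k,allow_pickle=True)
cv2.imwrite('pics/w1.png',cv2.resize(cv2.cvtColor(im,cv2.COLOR_RGB2BGR),(768,576)))
s=r.get_state();print(s['tool_pos'],s['clock'],s['contact_force'])
# predicted fin top corners & ball etc for origin guess
yaw=np.radians(-16);ex=np.array([np.cos(yaw),np.sin(yaw),0]);ey=np.array([-ex[1],ex[0],0])
o=np.array([.494,-.009,.062])
for n,p in [('fin top',(0,0,.072)),('finbot',(.013,0,.029)),('bridge+y',(0,.032,.029))]:
    print(n,proj(k,o+ex*p[0]+ey*p[1]+np.array([0,0,p[2]]))*1.5)
E
```

```text
clock: 2.0
tool_pos: [0.4917, -0.0094, 0.2195]
eef_rot: [0.097, 0.7, -0.7, -0.097]
contact_force: [-0.7, -0.6, 0.1]
opening: 1.0
[ 0.49108358 -0.01115016  0.21969627] 2.05 [-1.02509728 -0.36891246 -0.23686112]
fin top [386.66839515 295.89994151]
finbot [387.15877041 250.29452656]
bridge+y [330.59579639 272.49692497]
```

View pics/w1.png

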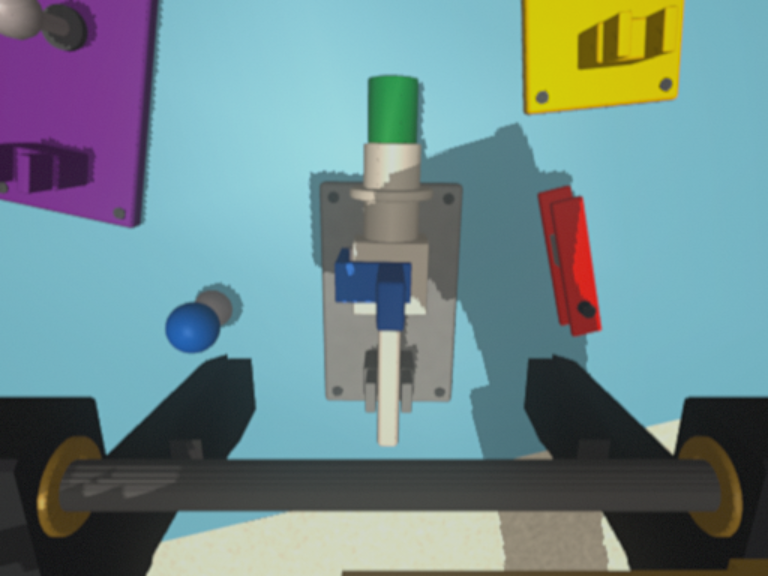

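The wrist view shows the fin's top face centred at (391,305), the green mouthpiece up, and the strip on the left (head +y). Image axes line up with the head to about 0.7°.

```bash
python3 - <<'E'
from h import *
k=np.load('k1.npy',allow_pickle=True).item()
f=plane(k,391/1.5,305/1.5,.134);print('fin',f)
for px in [(391,183),(388.5,399)]: print(plane(k,px[0]/1.5,px[1]/1.5,.014))
a=plane(k,391/1.5,184/1.5,.014)-plane(k,388.5/1.5,399/1.5,.014);print('len',np.linalg.norm(a),'yaw',np.degrees(np.arctan2(a[1],a[0])))
t=plane(k,388/1.5,445/1.5,.074);g=f-t;print('tongue->fin',np.linalg.norm(g[:2]),np.degrees(np.arctan2(g[1],g[0])))
s=r.get_state();M=R.from_quat(s['eef_rot']).as_matrix();print('d tool',(M.T@(np.r_[f[:2],.113-.019+.003]-s['tool_pos'])).round(4), 'z',M[:,2])
E
```

```text
fin [ 0.48894933 -0.0097631   0.134     ]
[ 0.53489941 -0.02300954  0.014     ]
[0.37489567 0.02390504 0.014     ]
len 0.1660642663554936 yaw -16.34437576908623
tongue->fin 0.1198595532348126 -16.54759347936481
d tool [ 0.0024  0.1227 -0.0009] z [-2.75396265e-01 -9.61330383e-01  8.90055759e-04]
```

Tongue tip to fin measures 120 mm, which matches, and the yaw is −16.5°. Descending and closing.

```bash
python3 -m handwheel '[[[0.002,0.03,-0.001,0,0.003,0],[0.002,0.06,-0.001,0,0.003,0],[0.002,0.085,-0.001,0,0.003,0],[0.002,0.105,-0.001,0,0.003,0],[0.002,0.118,-0.001,0,0.003,0],[0.002,0.123,-0.001,0,0.003,0],[0.002,0.123,-0.001,0,0.003,0],[0.002,0.123,-0.001,0,0.003,0]]]' 1 50
python3 - <<'E'
from h import *
k=get_calibration('wrist');im=snapshot('wrist')
cv2.imwrite('pics/w2.png',cv2.cvtColor(im,cv2.COLOR_RGB2BGR))
E
```

```text
clock: 2.72
tool_pos: [0.4898, -0.0103, 0.0973]
eef_rot: [-0.103, -0.699, 0.7, 0.102]
contact_force: [0.3, -0.1, 1.0]
opening: 1.002
```

View pics/w2.png

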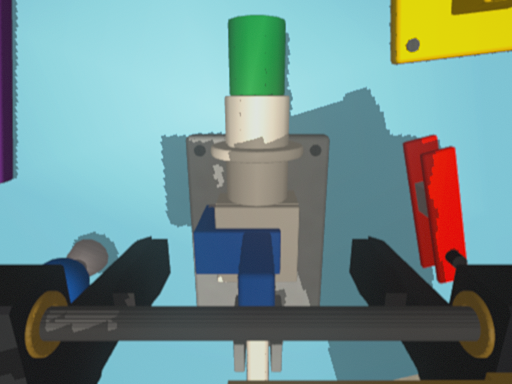

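The fin at px 257 is centred between the fingers (168/350). Closing.

```bash
python3 -m handwheel '[[[0,0,0,0,0,0],[0,0,0,0,0,0],[0,0,0,0,0,0],[0,0,0,0,0,0],[0,0,0,0,0,0],[0,0,0,0,0,0],[0,0,0,0,0,0],[0,0,0,0,0,0]]]' -1 50
```

```text
clock: 3.43
tool_pos: [0.4897, -0.0091, 0.0967]
eef_rot: [-0.102, -0.7, 0.7, 0.102]
contact_force: [-0.2, -0.5, -0.5]
opening: 0.418
```

```bash
python3 -m handwheel '[[[0,0,0,0,0,0],[0,0,0,0,0,0],[0,0,0,0,0,0],[0,0,0,0,0,0],[0,0,0,0,0,0],[0,0,0,0,0,0],[0,0,0,0,0,0],[0,0,0,0,0,0],[0,0,0,0,0,0],[0,0,0,0,0,0]]]' -1 50
```

```text
clock: 4.27
tool_pos: [0.4897, -0.0091, 0.0967]
eef_rot: [-0.102, -0.7, 0.7, 0.102]
contact_force: [-0.5, -0.0, 0.4]
opening: 0.153
```

The opening is 13.5 mm, so the fin is held. Pulling towards +y (−tool z).

```bash
python3 -m handwheel '[[[0,0,-0.003,0,0,0],[0,0,-0.006,0,0,0],[0,0,-0.009,0,0,0],[0,0,-0.012,0,0,0],[0,0,-0.014,0,0,0],[0,0,-0.016,0,0,0],[0,0,-0.016,0,0,0],[0,0,-0.016,0,0,0],[0,0,-0.016,0,0,0]]]' -1 50
python3 - <<'E'
from h import *
s=r.get_state();p=np.array([.4897,-.0091,.0967]);M=R.from_quat(s['eef_rot']).as_matrix();print('moved tool',M.T@(np.array(s['tool_pos'])-p)*1000,'F',M.T@np.array(s['contact_force']))
cv2.imwrite('pics/w3.png',cv2.cvtColor(snapshot('wrist'),cv2.COLOR_RGB2BGR))
E
```

```text
clock: 5.02
tool_pos: [0.4939, 0.0054, 0.0966]
eef_rot: [-0.102, -0.699, 0.7, 0.102]
contact_force: [-1.1, -4.4, 0.8]
opening: 0.156
moved tool [  0.12945924   0.05103943 -15.10168701] F [-0.22537249 -0.76834078  4.47294621]
```

View pics/w3.png

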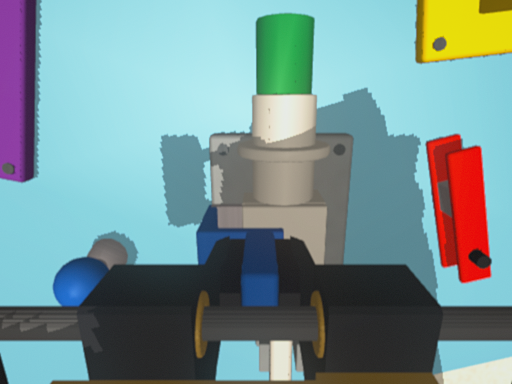

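The head is still on the dock (tube and dock shifted together) and the latch is pulled about 15 mm at 4.5 N. I pull on until the force steps up at the stop.

```bash
python3 -m handwheel '[[[0,0,-0.001,0,0,0],[0,0,-0.002,0,0,0],[0,0,-0.003,0,0,0],[0,0,-0.003,0,0,0],[0,0,-0.003,0,0,0]]]' -1 50
python3 - <<'E'
from h import *
s=r.get_state();p=np.array([.4897,-.0091,.0967]);M=R.from_quat(s['eef_rot']).as_matrix();print('moved tool',M.T@(np.array(s['tool_pos'])-p)*1000,'F',M.T@np.array(s['contact_force']),s['moment'])
E
```

```text
clock: 5.48
tool_pos: [0.4946, 0.0079, 0.0966]
eef_rot: [-0.102, -0.699, 0.7, 0.102]
contact_force: [-0.9, -5.9, -0.9]
opening: 0.154
moved tool [  0.16014202   0.06947963 -17.73276954] F [-0.83611713  0.94191447  5.87823893] [-1.39664874  0.28175515  0.13365219]
```

```bash
python3 -m handwheel '[[[0,0,-0.001,0,0,0],[0,0,-0.0015,0,0,0],[0,0,-0.0015,0,0,0],[0,0,-0.0015,0,0,0]]]' -1 55
python3 - <<'E'
from h import *
s=r.get_state();p=np.array([.4897,-.0091,.0967]);M=R.from_quat(s['eef_rot']).as_matrix();print('moved tool',M.T@(np.array(s['tool_pos'])-p)*1000,'F',M.T@np.array(s['contact_force']),s['moment'])
cv2.imwrite('pics/w4.png',cv2.cvtColor(snapshot('wrist'),cv2.COLOR_RGB2BGR))
E
```

```text
clock: 5.82
tool_pos: [0.4949, 0.0087, 0.0966]
eef_rot: [-0.102, -0.699, 0.701, 0.103]
contact_force: [-1.3, -7.2, -0.7]
opening: 0.152
moved tool [  0.16409785   0.0838822  -18.56993156] F [-0.81274752  0.69410497  7.23568054] [-1.72591825  0.36283101  0.16887668]
```

View pics/w4.png

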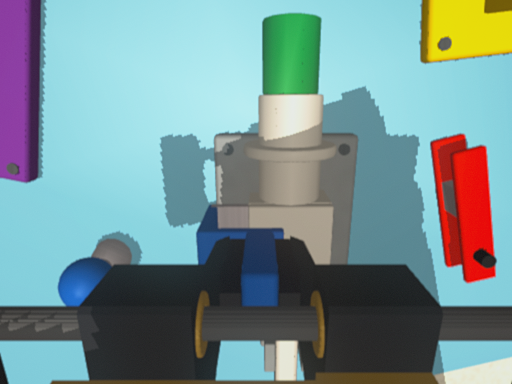

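At the stop: 7.2 N is above the 6.3 N spring maximum, and the head hasn't moved. Lifting straight up, slowly at first.

```bash
python3 -m handwheel '[[[0,-0.003,0,0,0,0],[0,-0.006,0,0,0,0],[0,-0.009,0,0,0,0],[0,-0.012,0,0,0,0],[0,-0.015,0,0,0,0],[0,-0.018,0,0,0,0],[0,-0.021,0,0,0,0],[0,-0.024,0,0,0,0],[0,-0.027,0,0,0,0],[0,-0.030,0,0,0,0],[0,-0.033,0,0,0,0],[0,-0.036,0,0,0,0]]]' -1 55
python3 - <<'E'
from h import *
s=r.get_state();M=R.from_quat(s['eef_rot']).as_matrix();print(s['tool_pos'],s['opening'],'F',M.T@np.array(s['contact_force']))
E
```

```text
clock: 6.87
tool_pos: [0.496, 0.0117, 0.133]
eef_rot: [0.101, 0.7, -0.699, -0.101]
contact_force: [-0.5, 0.2, -3.9]
opening: 0.153
[0.49597748 0.01171519 0.13295784] 0.1527077367278256 F [ 0.57039235  3.91639811 -0.06860426]
```

The load is the head's weight and the lateral force is gone. Up further, then 20 mm back over the ball.

```bash
python3 -m handwheel '[[[0,-0.008,0,0,0,0],[0,-0.02,0,0,0,0],[0,-0.035,0,0,0,0],[0,-0.05,0,0,0,0],[0,-0.065,0,0,0,0],[0,-0.08,0,0,0,0],[0,-0.095,0,0,0,0],[0,-0.108,0.003,0,0,0],[0,-0.118,0.008,0,0,0],[0,-0.123,0.014,0,0,0],[0,-0.125,0.018,0,0,0],[0,-0.125,0.02,0,0,0]]]' -1 55 && python3 -m handwheel '[[[0,0,0,0,0,0],[0,0,0,0,0,0],[0,0,0,0,0,0],[0,0,0,0,0,0],[0,0,0,0,0,0],[0,0,0,0,0,0]]]' -1 55
python3 - <<'E'
from h import *
s=r.get_state();M=R.from_quat(s['eef_rot']).as_matrix();print(s['tool_pos'],s['contact_force'],s['moment'],M.round(3),np.abs(s['qd']).max())
a=snapshot('scene')[110:230,190:350];b=snapshot('side')[110:260,210:370];w=snapshot('wrist')
cv=lambda i,z:cv2.resize(cv2.cvtColor(i,cv2.COLOR_RGB2BGR),z)
cv2.imwrite('pics/f.png',np.hstack([cv(b,(400,375)),cv(a,(400,375))]))
cv2.imwrite('pics/fw.png',cv(w,(512,384)))
E
```

```text
clock: 7.87
tool_pos: [0.4895, -0.0098, 0.2579]
eef_rot: [-0.102, -0.7, 0.7, 0.102]
contact_force: [0.2, -0.2, -3.4]
opening: 0.155
clock: 8.37
tool_pos: [0.4899, -0.0085, 0.2575]
eef_rot: [-0.101, -0.7, 0.7, 0.102]
contact_force: [-1.4, 0.5, -4.2]
opening: 0.153
[ 0.48987873 -0.00845659  0.25751976] [-1.41362825  0.53880392 -4.15422514] [0.04241335 0.01279611 0.01103325] [[-0.959 -0.    -0.284]
 [ 0.284 -0.    -0.959]
 [ 0.    -1.     0.   ]] 0.0020562240804551
```

View pics/f.png

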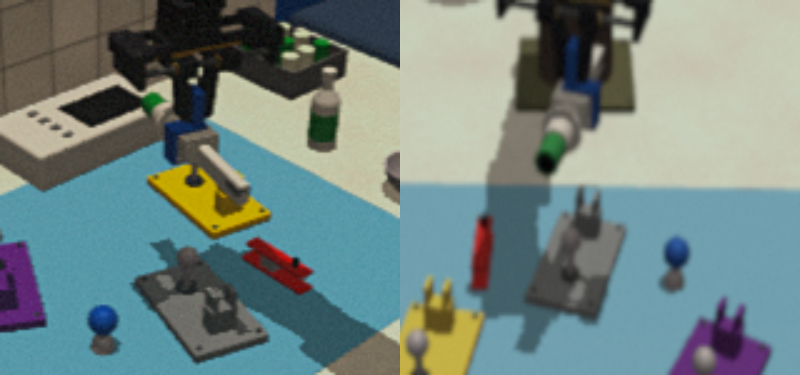

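View pics/fw.png

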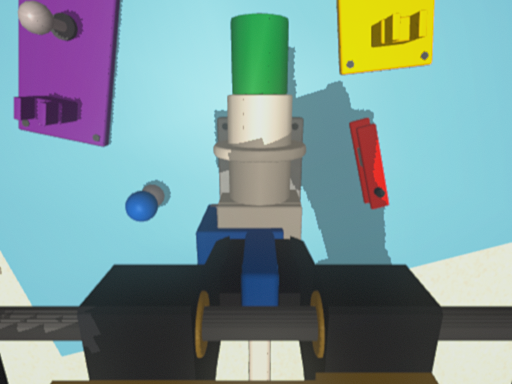

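The head hangs level over its dock: its mouthpiece edge is at row 13 in the wrist view, as when parked, so it hasn't pitched. The dock's ball is bare, and the clamp and bulb are where they were. Handing in.

```bash
python3 -c "
from plant import job;print(job.finish_job())"
```

```text
the job is handed in; nothing more can be done
None
```

I presented the flow head as asked and handed the job in at about 8.5 s. The robot is still holding it over its dock, and no verdict was reported.

- **Latch:** I gripped the blue fin at 50–55 N (13.5 mm measured, 14 mm expected). I pulled it sideways until the force reached 7.2 N, above the spring's 6.3 N maximum. The head was still on its ball at that point. The tool had moved 18.6 mm against a latch travel of 16 mm. I put the difference down to play and give; the stop was judged from the force, not seen directly.
- **Lift:** I took it straight up and then moved it 20 mm back sideways, so that it is over the ball again. The tool stands 16.1 cm higher than at the grasp.
- **Last checks:** The load was about 4 N, against 3.2 N for the stated 0.33 kg; repeated readings vary by roughly 1 N. The moment was near zero and the arm was still. The head looked unpitched in the wrist view, and the dock's ball was bare. In the pictures, the red clamp and the bulb looked unmoved. I did not re-check the yellow clamp, box, bowl and bottle one by one, but the arm stayed clear of them.

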